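# Copy a specimen-arm angle with a sliding bevel

## Task

Copy the angle of the clamped arm to the free arm with the hinged bevel: set the bevel on the board in the clamped arm's corner with its stock against the rail, slide it along the rail until the blade swings round and lies flush on the arm, and press its brass lock cap down firmly while it lies there. Then carry the locked bevel to the other rail and slide it into that corner, so that its blade gently pushes the free arm round until the arm lies flush along the blade and the stock along the rail; leave the bevel lying there. Push gently against the arms (below 20 N), do not touch the free arm with the fingers, leave the clamped arm unmoved, and leave the things standing around as they are.

Things in the scene. Friction and masses are not known exactly. Their poses are not given: they have to be found in the camera images.
- handle (a point): the bevel's grip, a steel upright block 18 mm wide (x), 35 mm long (y), 39 mm high on the bevel's stock. This point: middle of the grip, 40 mm above the bevel's underside (the grip spans 16 to 55 mm). Axes: z up; the +x side of the stock goes against the rail; +y runs along the stock to the blade's pivot, 52.5 mm away
- bevel: the whole sliding bevel, 430 g; origin on its underside under the blade's pivot, axes as handle. Its stock is a steel bar 18 mm wide and 16 mm high, which reaches 9 mm past the pivot (round end, +y) and 80 mm the other way
- cap_top (a point): middle of the top of the round brass lock cap over the blade's pivot, 20 mm in diameter, 40 mm above the bevel's underside when up. It goes 3 mm down; 6 N of friction holds it where it is left; press it to the bottom with 10 to 18 N to grip the blade well
- lock (a joint): lock cap, m pressed down: 0 up, 0.003 down on the blade (locked). Unlocked, the blade swings with 0.012 N m of friction; locked, it holds about 0.2 N m
- blade (a joint): blade angle, rad: 0 square to the stock (blade points to the bevel's -x side), growing as its tip swings to the stock's +y; the inner angle between stock and blade is 90 degrees plus this. It starts 40 to 49 degrees wider than square, wider than the clamped arm
- blade_edge (a point): aluminium blade, 8 mm thick (17 to 25 mm above the bevel's underside), 21 mm wide, reaching 85 mm from the pivot, with a hub of radius 10.5 mm round the pivot. This point lies on its outer (+y) edge, which meets the arms, 40 mm from the pivot. Its -x runs to the tip
- master_corner (a point): corner of the station with the CLAMPED arm, on the steel rail's inner face, at the top of the 12 mm aluminium board. The rail runs from here along -y for 160 mm, is 12 mm high and thick, its inner face looks to -x. The bevel lies on the board on that side and slides along +y into the corner
- master_face (a point): clamped arm, an aluminium bar 14 mm thick, 101 mm long, black clamp knob on its outer end: middle of its contact face, 22 mm above the board (bar: 14 to 30 mm). The face looks to -y, -x runs outward. Its pivot lies in the face's plane, 45 mm from here along +x, 4 mm off the rail face. It stands 10 to 30 degrees wider than square, leaning to +y, and does not yield
- copy_corner (a point): the like corner of the other station, with the FREE arm; same rail, axes and sizes, on the same board and parallel to the first
- copy_face (a point): the free arm (same bar without knob), middle of its contact face, as for the clamped one; it turns on its pivot against 0.035 N m of friction and stays where it is left
- copy (a joint): free arm's angle in rad: 0 square to the rail, growing as its tip swings to +y; it starts near square, less open than the clamped arm
- dish: bystander, flat clear dish, not to be disturbed
- jar: bystander, jar, not to be disturbed
- slide_box: bystander, slide box, not to be disturbed
- eyepiece: bystander, eyepiece, not to be disturbed
- oil: bystander, oil bottle, not to be disturbed
- driver: bystander, screwdriver, not to be disturbed
- mouse: bystander, mouse, not to be disturbed
Not all that is in view belongs to the job. What is shaped like the bevel but blue or green is not meant.

How it is judged:
On the way, in this order (a step that is already met when the one before it is completed fails the run):
1. the bevel lies in the clamped arm's corner, stock against the rail (within 4 mm), blade flush on the arm (0.04 rad, 3 mm) (angle between the y axis of handle and the y axis of master_corner, either way round below 0.05 rad and x of handle in the frame of master_corner between -0.0125 and -0.005 m and z of handle in the frame of master_corner below 0.048 m and angle between the x axis of blade_edge and the x axis of master_face, either way round below 0.04 rad and y of blade_edge in the frame of master_face above -0.003 m), for 0.2 s.
2. the lock cap is pressed down at least 2.6 mm while the bevel still lies flush there (all of step 1 and value of joint lock above 0.0026 m), for 0.2 s.
3. the locked bevel lies in the free arm's corner, stock against the rail, blade flush on the free arm (angle between the y axis of handle and the y axis of copy_corner, either way round below 0.05 rad and x of handle in the frame of copy_corner between -0.0125 and -0.005 m and z of handle in the frame of copy_corner below 0.048 m and angle between the x axis of blade_edge and the x axis of copy_face, either way round below 0.04 rad and y of blade_edge in the frame of copy_face above -0.003 m and value of joint lock above 0.0026 m), for 0.2 s.
At the end, for the whole second after the job is handed in: the free arm stands at the clamped arm's angle within 0.05 rad; the locked bevel lies flat and still on the board in the free arm's corner, stock along the rail (0.05 rad; its middle line 5 to 12.5 mm from the rail face, 9 mm being touching), blade along the free arm (0.04 rad, at most 3 mm off) (all of step 3 and angle between the x axis of copy_face and the x axis of master_face, either way round below 0.05 rad and linear speed of bevel below 0.01 m/s and angle between handle's own z axis and vertical below 0.05 rad).
It fails at once if the bevel is pushed against the clamped arm with more than 20 N (contact force between bevel and master above 20 N).
It fails at once if the bevel is pushed against the free arm with more than 20 N (contact force between bevel and copy above 20 N).
It fails at once if the fingers touch the free arm (contact force between the fingers and copy above 1 N).
It fails at once if the clamped arm is moved (distance of master_face from where it was at the start of the episode above 0.004 m).
It fails at once if a bystander is shifted by more than 30 mm (distance of any of dish, jar, slide_box, eyepiece, oil, driver, mouse from where it was at the start of the episode above 0.03 m).
It also fails if it takes over 72 s, if anything falls off the work surface, if the arm or the gripper's body presses on something with over 40 N, if the wrist force passes 120 N, or if a joint passes its speed limit or range.

## Robot

A 6-joint arm with a two-finger parallel gripper is mounted at the origin on the work surface. World frame = base frame: x ahead of the robot, y to its left, z up, the work surface at z = 0. Lengths are in m, angles in rad, forces in N, time in s.
With the tool pointing down it reaches from about 0.25 to 0.775 m from the base axis. Payload 4 kg.
Tool frame: the origin (TCP) lies at the centre of the arm's flange, where the gripper is bolted on; the fingertips stand 199 mm ahead of it and the grasp point (between the pads) lies 180 mm ahead of it (robot.tcp_to_tips is the distance from the TCP to the fingertips, in m); z points along the fingers, y is the line along which they close (so a half turn about z gives the same grasp; the last joint's range is limited). The gripper opens to 94 mm and grips with 3 to 60 N. Pads are 16 mm wide; open, the fingers measure 119 mm over their backs; the gripper's body (75 mm by 177 mm) begins 78 mm behind the grasp point.
Start: joints at [-1.398, 0.087, 1.371, -0, 1.684, -0.103], TCP at [0.15, -0.529, 0.405] pointing down, gripper open.
Joint ranges: [-3.1, 3.1], [-0.76, 2.03], [0.27, 2.55], [-1.08, 4.22], [0.17, 2.65], [-2.57, 2.57]. Speed limits (rad/s): [2.79, 2.79, 3.14, 3.14, 3.14, 3.14].

## Interface

Orientations are given as [roll, pitch, yaw] about the fixed x, y, z axes, in that order (R = Rz(yaw) Ry(pitch) Rx(roll)).
In Python, from bench import telemetry, snapshot, ticket, robot gives the robot as it stands.
- The arm moves only by the tool apply_moves, never from a script. Its argument "moves" is a list that holds one entry, the list of rows, each a list of 5 numbers: the shift along the tool's x, y, z in units of 50 mm (1.0 is 50 mm), then the turn about the tool's z in units of 10 degrees (1.0 is 10 degrees), then the closure, from 0 (fully open) to 1 (shut). A call has 1 to 10 rows; each row is the pose to reach, as a shift and turn from the pose commanded when the call began, along the tool's axes at that moment; what a row does not reach only later rows make up. A row lasts 1/8 s, in which the tool goes at most 62.5 mm and 10.7 degrees, less where a joint would pass 70% of its speed; a pose out of reach is approached as far as the arm can. A call with a gripper value outside its range is refused whole. The fingers move at their own pace and stop on an object; the grip force is fixed at half the most. Time passes only in rows, so rows that repeat a pose let the fingers close. It gives the time, the measured TCP pose, the force, the opening and the grip force at its end, in the units of the state.
- telemetry.get_obs(): the state, without advancing time (a new reading comes with each control period).
- snapshot(name): name is "scene" or "top" or "wrist"; returns a dict with "image" (480x640x3 uint8, red, green, blue), "fovy" (degrees; the focal length in pixels is half the picture's height over the tangent of half this angle, whatever the lens; pixels are square), "cx", "cy" (the principal point, pixels), "R" (3x3) and "t" (3): a world point X has camera coordinates R X + t. Camera axes: x right, y down, z forward; pixel columns grow to the right and rows downward; lengths in m; the calibration is good to about 2 mm. The wrist camera is an equidistant fisheye: a pixel r from the principal point sees the ray r / f radians off the axis. A picture is of the moment at which its call begins. There is no depth.
- ticket.close_job(): hands the job in; it is judged then, once.
The state is a dict: "time": time; "joint_positions": joint angles; "qvel": joint speeds; "joint_torque": joint torques, N m; "tool_pos": TCP position; "ee_rot": TCP orientation; "wrist_force": force on the tool from outside, world axes, zero at the start; "wrist_torque": the same for the moment, N m; "width": finger opening in m; "finger_force": force on a finger pad.
Only numpy, scipy, OpenCV 4.12 (cv2) and the standard library are available. Lean on these libraries where they do the work, as an engineer would, in place of code of your own. Each camera call takes 0.05 s, during which the arm holds its last target. There are 200 camera calls.

## Working session

There is one attempt and no reset: what is moved stays moved. The work goes in short steps, Python scripts to look and compute and a tool call to move; the robot and the scene stay as the last step left them, time stands still between calls to the robot, and variables do not carry over. Pictures are saved under pics/ and viewed, at most 10 in all, crops included, and the job is handed in when it is done.

Besides the shell and the picture viewer there is one more tool, called after "Call:" as name(argument=value, ...), one argument or row to a line, values as JSON. apply_moves: Moves the arm, as the interface text tells. Its arguments: {"type":"object","properties":{"moves":{"type":"array","items":{"type":"array","items":{"type":"array","items":{"type":"number"}}}}},"required":["moves"]}

```bash
mkdir -p pics
cat > h.py <<'E'
import numpy as np, cv2
from bench import telemetry, snapshot, ticket, robot
def shot(n,f=None):
    s=snapshot(n)
    if f: cv2.imwrite('pics/'+f,cv2.cvtColor(s['image'],cv2.COLOR_RGB2BGR))
    return s
def ray(s,u,v):
    f=240/np.tan(np.radians(s['fovy'])/2); return f
def cast(s,uv,z,fish=False):
    f=240/np.tan(np.radians(s['fovy'])/2); R=np.array(s['R']);t=np.array(s['t']);C=-R.T@t
    out=[]
    for u,v in np.atleast_2d(uv):
        x,y=(u-s['cx'])/f,(v-s['cy'])/f
        if fish:
            r=np.hypot(x,y); k=np.sin(r)/max(r,1e-9); d=np.array([x*k,y*k,np.cos(r)])
        else: d=np.array([x,y,1.])
        d=R.T@d; out.append(C+d*(z-C[2])/d[2])
    return np.array(out)
E
python3 - <<'E'
from h import *
for n in ('top','scene'):
    s=shot(n,n+'0.png'); print(n,s['fovy'],-np.array(s['R']).T@s['t'])
print(telemetry.get_obs())
E
```

```text
top 52.135398862012266 [ 0.44860427 -0.03437004  1.16762392]
scene 54.993548572837284 [1.17607683 0.06417463 0.84517046]
{'time': 0.1, 'joint_positions': array([-1.39809154e+00,  8.78643049e-02,  1.37208605e+00,  9.16505148e-06,
        1.68361805e+00, -1.03122267e-01]), 'qvel': array([ 6.52099004e-04,  2.40629911e-05, -1.12244861e-03,  2.81132760e-03,
        6.76867952e-04, -2.70483859e-04]), 'joint_torque': array([ 2.35484287e-03, -3.41249943e+01, -3.03303301e+01,  7.19206268e-02,
        3.04302096e-02, -9.62908507e-05]), 'tool_pos': array([ 0.14975533, -0.52910932,  0.40363869]), 'ee_rot': array([-3.13962834e+00, -2.12443099e-04,  2.75827867e-01]), 'wrist_force': array([ 0.61797775, -0.65344221,  0.12374508]), 'wrist_torque': array([0.04463496, 0.02481998, 0.03651792]), 'finger_force': 0.0, 'width': 0.09424216446159092}
```

View pics/top0.png

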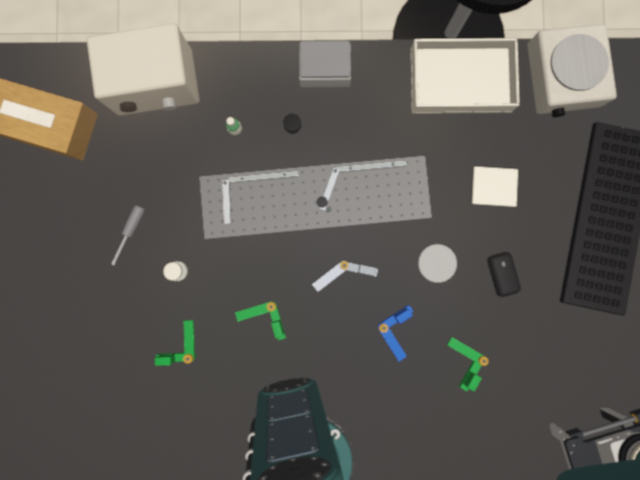

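View pics/scene0.png

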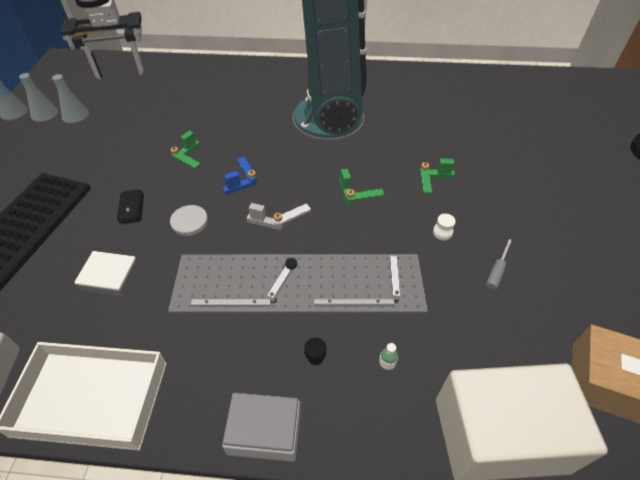

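The top view shows the clamped arm with its knob at (322,202) and corner near (337,170). The free arm's corner is near (226,182), and the bevel has its cap at (344,265) with the stock running right to (377,272). I'll zoom in for measuring.

Run:
```python
from h import *
im=cv2.imread('pics/top0.png')[150:300,190:440]
cv2.imwrite('pics/crop0.png',cv2.resize(im,None,fx=3.2,fy=3.2,interpolation=cv2.INTER_CUBIC))
s=snapshot('top')
print(cast(s,[(337,170),(405,163)],.024),cast(s,[(228,179),(298,174)],.024))
print(cast(s,[(344,265)],.04),cast(s,[(377,272),(365,269)],.016))
s=snapshot('wrist');print(s['fovy'],s['cx'],s['cy'],-np.array(s['R']).T@s['t'],np.array(s['R']))
```

```text
[[ 0.6779028  -0.07823276  0.024     ]
 [ 0.69306088 -0.23869028  0.024     ]] [[0.65894601 0.17812367 0.024     ]
 [0.66926149 0.01361004 0.024     ]]
[[ 0.45435194 -0.09109238  0.04      ]] [[ 0.43731713 -0.16944166  0.016     ]
 [ 0.44461751 -0.14141584  0.016     ]]
65.70646984690485 318.5446025093896 230.7156367701127 [ 0.21400395 -0.51126284  0.38396646] [[ 2.73011242e-01 -9.62010688e-01 -5.46035950e-04]
 [-9.34934686e-01 -2.65460911e-01  2.35430748e-01]
 [-2.26631847e-01 -6.37647329e-02 -9.71890974e-01]]
```

View pics/crop0.png

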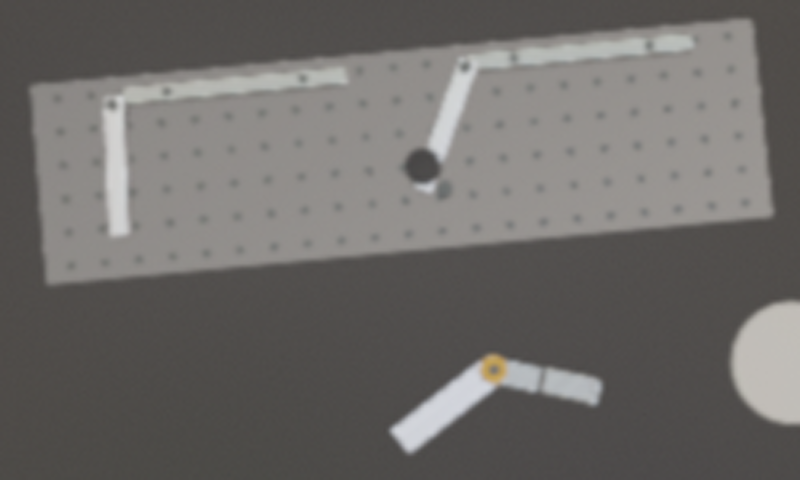

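The crop shows the free arm at (117,170) pivoting at (112,103), the clamped arm with its knob at (422,165), and both rails. The bevel's cap is at (494,370) and its grip ends at (600,392). Next I'll go above the bevel.

Call:
apply_moves(
  moves=[
    [[7.76,-5.82,0.8,-6.25,0],[7.76,-5.82,0.8,-6.25,0],[7.76,-5.82,0.8,-6.25,0],[7.76,-5.82,0.8,-6.25,0],[7.76,-5.82,0.8,-6.25,0],[7.76,-5.82,0.8,-6.25,0],[7.76,-5.82,0.8,-6.25,0],[7.76,-5.82,0.8,-6.25,0],[7.76,-5.82,0.8,-6.25,0],[7.76,-5.82,0.8,-6.25,0]],
  ],
)

```text
time: 1.45
tool_pos: [0.4437, -0.1438, 0.3645]
ee_rot: [-3.141, 0.001, 1.367]
wrist_force: [-0.1, -0.0, 0.5]
width: 0.0937
finger_force: 0.0
```

Run:
```python
from h import *
s=shot('wrist','w1.png'); o=telemetry.get_obs(); print(o['tool_pos'],o['ee_rot'],o['time'])
import pickle; pickle.dump(s,open('w1.pkl','wb'))
```

```text
[ 0.44343581 -0.14429631  0.36467819] [-3.14131832e+00  6.88913759e-04  1.36554760e+00] 1.5
```

View pics/w1.png

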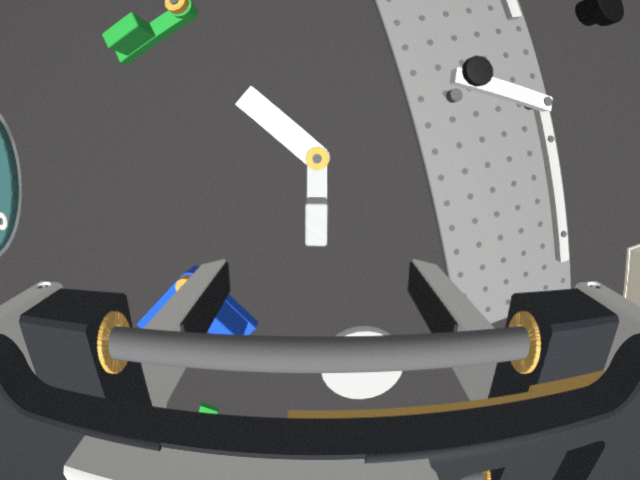

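The wrist view shows the cap at (317,158), the blade tip at (248,96), and the grip at (316,225), upright between the fingers. The clamped arm runs from (548,101) to its knob at (478,71).

Run:
```python
from h import *
import pickle; s=pickle.load(open('w1.pkl','rb'))
im=s['image'];hsv=cv2.cvtColor(im,cv2.COLOR_RGB2HSV)
m=((hsv[...,1]>100)&(hsv[...,0]>12)&(hsv[...,0]<32)).astype(np.uint8)
m[:130]=0;m[185:]=0;m[:,:290]=0;m[:,345:]=0
v,u=np.nonzero(m);c=((u.min()+u.max())/2,(v.min()+v.max())/2);print(c,cast(s,[c],.04,True))
g=(im.min(2)>140).astype(np.uint8);
for y in range(165,250,6):
    r=np.nonzero(g[y,280:360])[0]+280; print(y,r.min() if len(r) else 0,r.max() if len(r) else 0, im[y,316])
h=cast(s,[(305,205),(327,205),(305,234),(327,234)],.055,True);print(h,h.mean(0))
l=cast(s,[(308,170),(327,170),(307,197),(327,197)],.016,True);print(l)
print(cast(s,[(250,87),(310,140)],.025,True))
```

```text
(np.float64(317.0), np.float64(158.0)) [[ 0.45226551 -0.09075864  0.04      ]]
165 308 326 [251 229 128]
171 307 326 [247 249 249]
177 307 326 [247 251 250]
183 307 327 [247 250 251]
189 307 327 [247 251 251]
195 306 327 [247 250 250]
201 0 0 [125 126 123]
207 305 327 [248 251 251]
213 305 327 [248 251 251]
219 305 327 [245 249 248]
225 305 327 [246 250 249]
231 305 327 [249 251 251]
237 305 326 [244 249 248]
243 305 326 [246 250 249]
249 0 0 [93 93 91]
[[ 0.43566561 -0.12454322  0.055     ]
 [ 0.45269652 -0.12805615  0.055     ]
 [ 0.43071102 -0.1476639   0.055     ]
 [ 0.44804172 -0.15123151  0.055     ]] [ 0.44177872 -0.1378737   0.055     ]
[[ 0.44200991 -0.10057867  0.016     ]
 [ 0.45844317 -0.10396877  0.016     ]
 [ 0.43614898 -0.1240755   0.016     ]
 [ 0.45364431 -0.12768319  0.016     ]]
[[ 0.40846412 -0.01825512  0.025     ]
 [ 0.44936052 -0.07500117  0.025     ]]
```

Call:
apply_moves(
  moves=[
    [[0.03,-0.05,2.4,0,0],[0.03,-0.05,2.4,0,0],[0.03,-0.05,2.4,0,0],[0.03,-0.05,2.85,0,0],[0.03,-0.05,2.85,0,0],[0.03,-0.05,2.85,0,1],[0.03,-0.05,2.85,0,1],[0.03,-0.05,2.85,0,1],[0.03,-0.05,2.85,0,1],[0.03,-0.05,2.85,0,1]],
  ],
)

```text
time: 2.75
tool_pos: [0.4417, -0.1415, 0.2222]
ee_rot: [3.142, 0.0, 1.367]
wrist_force: [-0.5, 1.9, -0.1]
width: 0.0475
finger_force: 0.0
```

Call:
apply_moves(
  moves=[
    [[0,0,0,0,1],[0,0,0,0,1],[0,0,0,0,1],[0,0,0,0,1],[0,0,0,0,1],[0,0,0,0,1],[0,0,-0.2,0,1],[0,0,-0.6,0,1],[0,0,-1,0,1],[0,0,-1.4,0,1]],
  ],
)

```text
time: 4.0
tool_pos: [0.4412, -0.1414, 0.2921]
ee_rot: [-3.139, -0.0, 1.367]
wrist_force: [0.6, 0.2, -5.5]
width: 0.0179
finger_force: 30.0
```

Call:
apply_moves(
  moves=[
    [[-0.1,0.7,0,0,1],[-0.25,1.4,0,-0.4,1],[-0.35,2.1,0,-0.8,1],[-0.5,2.9,0,-1.2,1],[-0.65,3.6,0,-1.5,1],[-0.75,4.1,0,-1.72,1],[-0.75,4.31,0,-1.72,1],[-0.75,4.31,0,-1.72,1],[-0.75,4.31,0,-1.72,1]],
  ],
)

```text
time: 5.12
tool_pos: [0.6444, -0.2216, 0.2919]
ee_rot: [-3.14, -0.001, 1.667]
wrist_force: [-0.3, -0.3, -5.1]
width: 0.0177
finger_force: 30.0
```

Run:
```python
from h import *
s=shot('wrist','w2.png'); o=telemetry.get_obs(); print(o['tool_pos'],o['ee_rot'],o['time'])
import pickle; pickle.dump(s,open('w2.pkl','wb'))
```

```text
[ 0.64442968 -0.22156409  0.29224077] [-3.14069224e+00 -3.56197728e-04  1.66676513e+00] 5.175
```

View pics/w2.png

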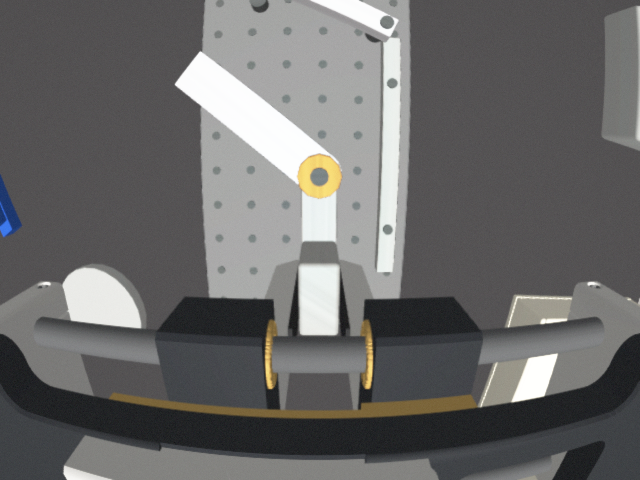

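The wrist view shows the bevel hanging straight with its cap at (319,176), the rail's inner edge from about (384,45) to (377,268), and the arm's pivot screw at (388,22).

```bash
cat >> h.py <<'E'
def edge(s,y0,y1,x0,x1,z,n=12,vert=True):
    "strongest dark->bright (left to right / bottom to top) edge, fitted line on plane z"
    g=cv2.GaussianBlur(cv2.cvtColor(s['image'],cv2.COLOR_RGB2GRAY),(3,3),0).astype(float); P=[]
    if vert:
        for y in np.linspace(y0,y1,n).astype(int):
            d=g[y,x0+1:x1]-g[y,x0:x1-1]; P.append((x0+.5+d.argmax(),y))
    else:
        for x in np.linspace(x0,x1,n).astype(int):
            d=g[y0:y1-1,x]-g[y0+1:y1,x]; P.append((x,y0+.5+d.argmax()))
    W=cast(s,P,z,True)[:,:2]; vx,vy,a,b=cv2.fitLine(W.astype(np.float32),cv2.DIST_HUBER,0,1e-4,1e-4).ravel()
    r=(W-[a,b])@[-vy,vx]; return P,np.array([a,b]),np.array([vx,vy]),np.abs(r).max()
E
python3 - <<'E'
from h import *
import pickle; s=pickle.load(open('w2.pkl','rb'))
P,c,d,r=edge(s,60,255,365,398,.024); d=d*np.sign(d[1]);psi=np.arctan2(-d[0],d[1]);print(P,c,'psi deg',np.degrees(psi),r)
P,c2,d2,r2=edge(s,2,45,325,375,.042,vert=False);print(P,r2)
d2=d2*np.sign(-d2[0]); print('arm dir',d2,c2)
X=np.array([np.cos(psi),np.sin(psi)]);Y=np.array([-X[1],X[0]])
piv=cast(s,[(388,22)],.044,True)[0,:2]
# arm line param at 4mm off rail face
# corner: X-offset from rail; pivot = rail -4mm
t=((c-c2)@X-.004)/(d2@X); pv=c2+t*d2; print('pivot from line',pv,'screw',piv)
th=np.arctan2(d2@Y,-(d2@X)); print('arm angle deg',np.degrees(th))
corner=pv+.004*X; print('corner',corner)
# bevel pivot at 9mm off rail; blade outer edge 10.5 from pivot
# edge line through pv: points pv + s*(-X cos th + Y sin th); normal toward -Y: n=-(X sin th + Y cos th)
n=-(X*np.sin(th)+Y*np.cos(th)); y=(-.0105-(-.005*X@n))/ (Y@-n)
print('bevel pivot y in corner',y,'handle y',y-.0525)
H=corner-.009*X+(y-.0525)*Y; print('handle goal',H)
o=telemetry.get_obs();p=o['tool_pos'];th_=o['ee_rot'][2];tx=np.array([np.cos(th_),np.sin(th_)]);ty=np.array([tx[1],-tx[0]])
cap=cast(s,[(319.5,176)],p[2]-.180,True)[0,:2]; print('cap rel tcp tool',(cap-p[:2])@tx,(cap-p[:2])@ty,'goal rel',(H-p[:2])@tx,(H-p[:2])@ty)
l=cast(s,[(302.5,235),(336.5,235),(302.5,200),(336,200)],p[2]-.204,True);print(l,)
E
```

```text
[(np.float64(382.5), np.int64(60)), (np.float64(382.5), np.int64(77)), (np.float64(382.5), np.int64(95)), (np.float64(382.5), np.int64(113)), (np.float64(382.5), np.int64(130)), (np.float64(381.5), np.int64(148)), (np.float64(381.5), np.int64(166)), (np.float64(380.5), np.int64(184)), (np.float64(379.5), np.int64(201)), (np.float64(379.5), np.int64(219)), (np.float64(378.5), np.int64(237)), (np.float64(377.5), np.int64(255))] [ 0.6792594  -0.15913321] psi deg 5.089178 0.00040210922633910024
[(np.int64(325), np.float64(6.5)), (np.int64(329), np.float64(8.5)), (np.int64(334), np.float64(10.5)), (np.int64(338), np.float64(12.5)), (np.int64(343), np.float64(14.5)), (np.int64(347), np.float64(16.5)), (np.int64(352), np.float64(18.5)), (np.int64(356), np.float64(20.5)), (np.int64(361), np.float64(22.5)), (np.int64(365), np.float64(24.5)), (np.int64(370), np.float64(27.5)), (np.int64(375), np.float64(29.5))] 0.0002586432238092636
arm dir [-0.9392761   0.34316236] [ 0.6476748  -0.07245772]
pivot from line [ 0.6681921  -0.07995366] screw [ 0.67189432 -0.07277454]
arm angle deg 25.158834
corner [ 0.6721763  -0.07959884]
bevel pivot y in corner -0.013948946 handle y -0.06644894
handle goal [ 0.6691062  -0.14658418]
cap rel tcp tool 0.052805347289232425 -0.0009675192989667584 goal rel 0.07227034447183449 0.03174765134952734
[[ 0.63291781 -0.20209895  0.08824077]
 [ 0.65021251 -0.20041513  0.08824077]
 [ 0.63133818 -0.18408828  0.08824077]
 [ 0.64803285 -0.18246335  0.08824077]]
```

Call:
apply_moves(
  moves=[
    [[0.25,0.28,0,0.04,1],[0.5,0.54,0,0.04,1],[0.5,0.54,0,0.04,1],[0.5,0.54,0.5,0.04,1],[0.5,0.54,0.9,0.04,1],[0.5,0.54,1.05,0.04,1],[0.5,0.54,1.1,0.04,1],[0.5,0.54,1.13,0.04,1],[0.5,0.54,1.15,0.04,1],[0.5,0.54,1.15,0.04,1]],
  ],
)

```text
time: 6.42
tool_pos: [0.6697, -0.1946, 0.2353]
ee_rot: [3.141, 0.001, 1.66]
wrist_force: [0.7, 0.5, -5.5]
width: 0.0178
finger_force: 30.0
```

Call:
apply_moves(
  moves=[
    [[0,0,0.01,0,1],[0,0,0.02,0,1],[0,0,0.03,0,1],[0,0,0.03,0,1]],
  ],
)

```text
time: 6.92
tool_pos: [0.6697, -0.1946, 0.2342]
ee_rot: [3.141, 0.0, 1.66]
wrist_force: [-1.6, -0.4, -1.4]
width: 0.018
finger_force: 30.0
```

Call:
apply_moves(
  moves=[
    [[0,0.03,0,0,1],[0,0.06,0,0,1],[0,0.07,0,0,1],[0,0.08,0,0,1],[0,0.08,0,0,1]],
  ],
)

```text
time: 7.55
tool_pos: [0.6735, -0.1944, 0.2342]
ee_rot: [-3.142, 0.001, 1.66]
wrist_force: [-5.4, -0.1, 4.9]
width: 0.0179
finger_force: 30.0
```

Call:
apply_moves(
  moves=[
    [[0,0,-0.01,0,1],[0.1,0,-0.01,0,1],[0.25,0,-0.01,0,1],[0.4,0,-0.01,0,1],[0.55,0,-0.01,0,1],[0.7,0,-0.01,0,1],[0.8,0,-0.01,0,1],[0.85,0,-0.01,0,1],[0.85,0,-0.01,0,1]],
  ],
)

```text
time: 8.68
tool_pos: [0.6703, -0.1528, 0.2343]
ee_rot: [3.139, 0.004, 1.659]
wrist_force: [-0.8, -4.9, 2.6]
width: 0.0176
finger_force: 30.0
```

Run:
```python
from h import *
s=shot('wrist','w3.png'); o=telemetry.get_obs(); print(o['tool_pos'],o['ee_rot'],o['wrist_force'])
import pickle; pickle.dump(s,open('w3.pkl','wb'))
```

```text
[ 0.67028027 -0.15284069  0.2343413 ] [3.13896899 0.00357755 1.65900226] [-2.19780407 -4.68979391  2.7645076 ]
```

View pics/w3.png

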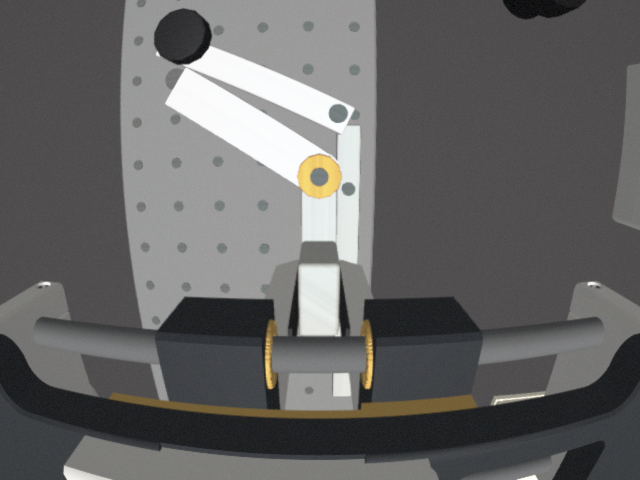

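The stock lies on the rail. The blade tip is on the arm near (180,75), and about 7 mm of slide remains.

Call:
apply_moves(
  moves=[
    [[0.02,0,0,0,1],[0.04,0,0,0,1],[0.06,0,0,0,1],[0.07,0,0,0,1],[0.08,0,0,0,1],[0.08,0,0,0,1]],
  ],
)

```text
time: 9.48
tool_pos: [0.6699, -0.1492, 0.2343]
ee_rot: [3.139, 0.004, 1.659]
wrist_force: [-2.1, -5.0, 2.1]
width: 0.0176
finger_force: 30.0
```

Call:
apply_moves(
  moves=[
    [[0.01,0,0,0,1],[0.02,0,0,0,1],[0.02,0,0,0,1]],
  ],
)

```text
time: 9.85
tool_pos: [0.6699, -0.1482, 0.2343]
ee_rot: [3.139, 0.004, 1.659]
wrist_force: [-2.0, -5.1, 3.0]
width: 0.0181
finger_force: 30.0
```

Call:
apply_moves(
  moves=[
    [[0.01,0,0,0,1],[0.01,0,0,0,1]],
  ],
)

```text
time: 10.1
tool_pos: [0.6698, -0.1477, 0.2344]
ee_rot: [3.139, 0.004, 1.659]
wrist_force: [-2.6, -6.1, 2.5]
width: 0.018
finger_force: 30.0
```

Call:
apply_moves(
  moves=[
    [[0.01,0,0,0,1],[0.01,0,0,0,1]],
  ],
)

```text
time: 10.35
tool_pos: [0.6698, -0.1472, 0.2343]
ee_rot: [3.139, 0.004, 1.659]
wrist_force: [-1.8, -5.5, 3.0]
width: 0.018
finger_force: 30.0
```

Call:
apply_moves(
  moves=[
    [[0.01,0,0,0,1],[0.01,0,0,0,1]],
  ],
)

```text
time: 10.6
tool_pos: [0.6697, -0.1467, 0.2343]
ee_rot: [3.139, 0.004, 1.659]
wrist_force: [-1.4, -5.2, 3.2]
width: 0.0176
finger_force: 30.0
```

Run:
```python
from h import *
s=shot('wrist','w4.png')
im=cv2.imread('pics/w4.png')[0:220,140:400]
cv2.imwrite('pics/w4c.png',cv2.resize(im,None,fx=3,fy=3,interpolation=cv2.INTER_CUBIC))
```

```text
(no output)
```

View pics/w4c.png

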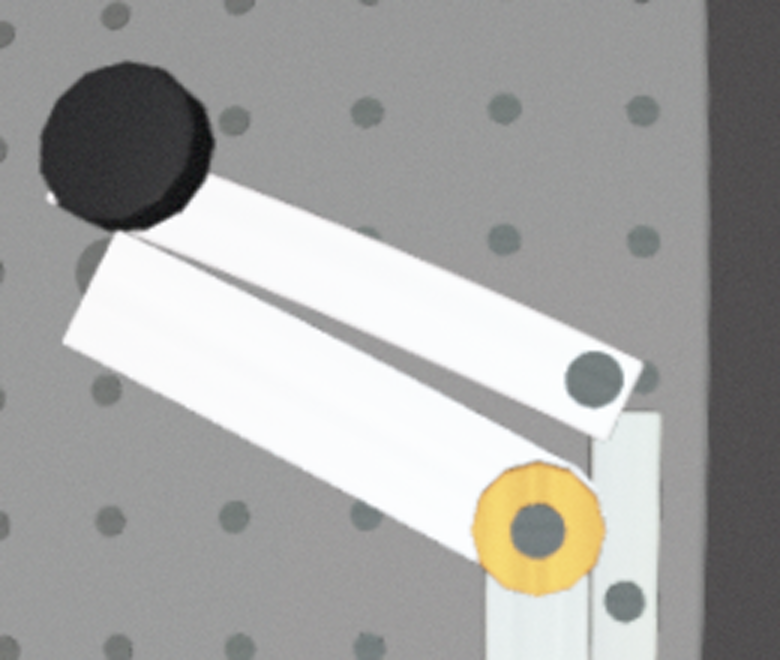

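The blade still makes a 3.5° wedge with the arm, closed at (120,235) and open at (560,450), so about 4–5 mm more slide is needed.

Call:
apply_moves(
  moves=[
    [[0.02,0,0,0,1],[0.04,0,0,0,1],[0.06,0,0,0,1],[0.06,0,0,0,1]],
  ],
)

```text
time: 11.15
tool_pos: [0.6695, -0.1436, 0.2343]
ee_rot: [3.139, 0.004, 1.659]
wrist_force: [-1.9, -5.7, 1.7]
width: 0.018
finger_force: 30.0
```

Call:
apply_moves(
  moves=[
    [[0.01,0,0,0,1],[0.01,0,0,0,1]],
  ],
)

```text
time: 11.4
tool_pos: [0.6694, -0.1432, 0.2343]
ee_rot: [3.139, 0.004, 1.659]
wrist_force: [-2.6, -5.4, 3.2]
width: 0.0175
finger_force: 30.0
```

Call:
apply_moves(
  moves=[
    [[0.01,0,0,0,1],[0.01,0,0,0,1]],
  ],
)

```text
time: 11.65
tool_pos: [0.6694, -0.1427, 0.2343]
ee_rot: [3.139, 0.004, 1.659]
wrist_force: [-1.8, -5.5, 2.7]
width: 0.0176
finger_force: 30.0
```

```bash
cat > wedge.py <<'E'
from h import *
s=shot('wrist','w5.png'); g=cv2.cvtColor(s['image'],cv2.COLOR_RGB2GRAY)
# per column: dark gap between blade (below) and arm (above)
p=telemetry.get_obs();print(p['tool_pos'],p['wrist_force'])
for x in range(190,335,12):
    c=g[:190,x].astype(int); print(x,[ (int(a),int(c[a])) for a in np.nonzero(c<215)[0] if 20<a<175 and (c[max(0,a-14):a]>215).any() and (c[a:a+14]>215).any()])
E
python3 wedge.py
```

```text
[ 0.66939591 -0.14268924  0.23435994] [-0.66955489 -5.76527203  2.77986361]
190 []
202 [(94, 190)]
214 [(99, 183)]
226 [(104, 167), (105, 210)]
238 [(109, 181), (110, 185)]
250 [(114, 172), (115, 158), (116, 206)]
262 [(119, 204), (120, 157), (121, 180)]
274 [(125, 167), (126, 159), (127, 195)]
286 [(130, 193), (131, 159), (132, 164), (133, 208)]
298 [(136, 166), (137, 154), (138, 159), (171, 201), (172, 199), (173, 201), (174, 203)]
310 [(141, 192), (142, 157), (143, 154), (144, 177)]
322 [(147, 169), (148, 157), (149, 154), (150, 171)]
334 [(131, 123), (132, 120), (133, 123), (134, 123), (135, 125), (136, 128), (137, 125), (138, 124), (139, 123), (152, 210), (153, 167), (154, 155), (155, 156), (156, 160), (157, 188)]
```

Call:
apply_moves(
  moves=[
    [[0.01,0,0,0,1],[0.01,0,0,0,1]],
  ],
)

```text
time: 11.95
tool_pos: [0.6693, -0.1422, 0.2343]
ee_rot: [3.139, 0.004, 1.659]
wrist_force: [-1.4, -5.9, 2.5]
width: 0.0178
finger_force: 30.0
```

Call:
apply_moves(
  moves=[
    [[0.01,0,0,0,1],[0.01,0,0,0,1]],
  ],
)

```text
time: 12.2
tool_pos: [0.6693, -0.1417, 0.2343]
ee_rot: [3.139, 0.004, 1.659]
wrist_force: [-1.3, -4.4, 1.7]
width: 0.0179
finger_force: 30.0
```

```bash
python3 wedge.py | sed 's/, (171.*//'
```

```text
[ 0.66930659 -0.14169902  0.23434396] [-2.08606829 -5.34299168  2.32688951]
190 []
202 []
214 [(101, 211)]
226 [(106, 180)]
238 [(111, 199)]
250 [(116, 185), (117, 206)]
262 [(121, 212), (122, 184)]
274 [(127, 182), (128, 212)]
286 [(132, 196), (133, 172)]
298 [(138, 175), (139, 198)
310 [(143, 205), (144, 171)]
322 [(149, 176), (150, 174)]
334 [(133, 121), (134, 119), (135, 124), (136, 125), (137, 127), (138, 126), (139, 124), (140, 125), (141, 123), (155, 174), (156, 162), (157, 187)]
```

Call:
apply_moves(
  moves=[
    [[0.005,0,0,0,1],[0.01,0,0,0,1],[0.01,0,0,0,1]],
  ],
)

```text
time: 12.62
tool_pos: [0.6692, -0.1412, 0.2343]
ee_rot: [3.139, 0.004, 1.659]
wrist_force: [-1.5, -5.8, 3.0]
width: 0.0175
finger_force: 30.0
```

Call:
apply_moves(
  moves=[
    [[0.004,0,0,0,1],[0.004,0,0,0,1]],
  ],
)

```text
time: 12.88
tool_pos: [0.6692, -0.1411, 0.2343]
ee_rot: [3.139, 0.004, 1.659]
wrist_force: [-1.6, -5.7, 2.5]
width: 0.0179
finger_force: 30.0
```

Call:
apply_moves(
  moves=[
    [[0.006,0,0,0,1],[0.006,0,0,0,1]],
  ],
)

```text
time: 13.12
tool_pos: [0.6692, -0.1408, 0.2344]
ee_rot: [3.139, 0.004, 1.659]
wrist_force: [-2.2, -5.6, 2.8]
width: 0.0179
finger_force: 30.0
```

```bash
python3 wedge.py | sed 's/, (171.*//'
```

```text
[ 0.66921708 -0.14073706  0.23433927] [-1.6376947  -4.77775298  3.01133817]
190 []
202 []
214 []
226 []
238 []
250 []
262 []
274 []
286 []
298 [(171, 201), (172, 200), (173, 202), (174, 203)]
310 []
322 []
334 [(136, 120), (137, 122), (138, 123), (139, 128), (140, 123), (141, 123), (142, 125), (143, 122), (144, 123), (157, 198)]
```

Call:
apply_moves(
  moves=[
    [[0.006,0,0,0,1],[0.006,0,0,0,1]],
  ],
)

```text
time: 13.42
tool_pos: [0.6692, -0.1406, 0.2344]
ee_rot: [3.139, 0.005, 1.659]
wrist_force: [-1.9, -6.2, 3.0]
width: 0.0179
finger_force: 30.0
```

Call:
apply_moves(
  moves=[
    [[0.006,0,0,0,1],[0.006,0,0,0,1]],
  ],
)

```text
time: 13.68
tool_pos: [0.6692, -0.1405, 0.2344]
ee_rot: [3.139, 0.005, 1.659]
wrist_force: [-1.4, -5.8, 2.6]
width: 0.0179
finger_force: 30.0
```

Call:
apply_moves(
  moves=[
    [[0.006,0,0,0,1],[0.006,0,0,0,1]],
  ],
)

```text
time: 13.92
tool_pos: [0.6691, -0.1404, 0.2344]
ee_rot: [3.139, 0.006, 1.658]
wrist_force: [-1.8, -7.0, 3.9]
width: 0.0179
finger_force: 30.0
```

Call:
apply_moves(
  moves=[
    [[0.006,0,0,0,1],[0.006,0,0,0,1]],
  ],
)

```text
time: 14.18
tool_pos: [0.6691, -0.1403, 0.2344]
ee_rot: [3.139, 0.006, 1.658]
wrist_force: [-1.7, -7.4, 3.4]
width: 0.0179
finger_force: 30.0
```

Call:
apply_moves(
  moves=[
    [[0,0,0,0,0.6],[0,0,0,0,0.6],[0,0,0,0,0.6],[0,0,0,0,0.6],[0,0,-0.3,0,0.6],[0,0,-0.7,0,0.6],[0,0,-1,0,0.6],[0,0,-1,0,1],[0.5,0,-1,0,1],[1.05,0,-1,0,1]],
  ],
)

```text
time: 15.42
tool_pos: [0.6634, -0.0843, 0.2824]
ee_rot: [-3.139, -0.001, 1.659]
wrist_force: [-0.2, 0.3, -0.2]
width: 0.0112
finger_force: 0.0
```

Call:
apply_moves(
  moves=[
    [[0,0,0,0,1],[0,0,0,0,1],[0,0,0,0,1],[0,0,0,0,1],[0,0,0,0,1]],
  ],
)

```text
time: 16.05
tool_pos: [0.664, -0.0864, 0.2836]
ee_rot: [-3.142, 0.0, 1.659]
wrist_force: [-0.4, -0.3, 1.6]
width: 0.0004
finger_force: 0.0
```

Run:
```python
from h import *
s=shot('wrist','w6.png'); o=telemetry.get_obs(); print(o['tool_pos'],o['ee_rot'],o['wrist_force'],o['width'])
```

```text
[ 0.66394243 -0.08636749  0.28364635] [-3.14158629e+00  1.14369660e-04  1.65920142e+00] [ 0.89564166 -0.01845357  0.01820025] 0.00034947941511626784
```

View pics/w6.png

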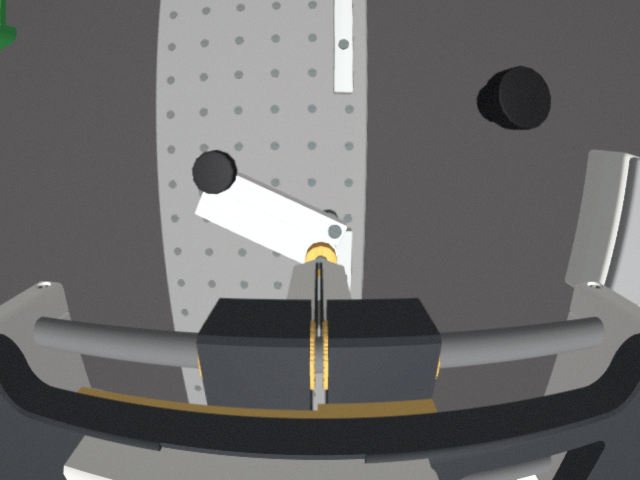

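The closed fingertips stand above the cap at (320,258), and blade and arm look flush. Now press down.

Call:
apply_moves(
  moves=[
    [[-0.03,0,0.3,0,1],[-0.03,0,0.55,0,1],[-0.03,0,0.62,0,1],[-0.03,0,0.64,0,1],[-0.03,0,0.64,0,1]],
  ],
)

```text
time: 16.73
tool_pos: [0.6642, -0.0873, 0.2516]
ee_rot: [3.141, 0.0, 1.66]
wrist_force: [0.4, 0.3, 0.5]
width: 0.0009
finger_force: 0.0
```

Call:
apply_moves(
  moves=[
    [[0,0,0.01,0,1],[0,0,0.02,0,1],[0,0,0.03,0,1],[0,0,0.03,0,1]],
  ],
)

```text
time: 17.23
tool_pos: [0.6641, -0.0874, 0.251]
ee_rot: [3.141, 0.0, 1.66]
wrist_force: [-1.8, -0.3, 3.8]
width: 0.0003
finger_force: 2.0
```

Call:
apply_moves(
  moves=[
    [[0,0,0.02,0,1],[0,0,0.04,0,1],[0,0,0.04,0,1]],
  ],
)

```text
time: 17.6
tool_pos: [0.6642, -0.0874, 0.2493]
ee_rot: [3.14, 0.0, 1.66]
wrist_force: [-1.7, -0.2, 5.1]
width: 0.0005
finger_force: 2.6
```

Call:
apply_moves(
  moves=[
    [[0,0,0.02,0,1],[0,0,0.03,0,1],[0,0,0.03,0,1]],
  ],
)

```text
time: 17.98
tool_pos: [0.6641, -0.0873, 0.2485]
ee_rot: [3.14, 0.001, 1.66]
wrist_force: [-2.2, 1.2, 6.3]
width: 0.0007
finger_force: 3.6
```

Call:
apply_moves(
  moves=[
    [[0,0,0.02,0,1],[0,0,0.03,0,1],[0,0,0.03,0,1]],
  ],
)

```text
time: 18.35
tool_pos: [0.6641, -0.0873, 0.2484]
ee_rot: [3.14, 0.001, 1.66]
wrist_force: [-4.1, 1.1, 11.6]
width: 0.0002
finger_force: 5.7
```

Call:
apply_moves(
  moves=[
    [[0,0,0.02,0,1],[0,0,0.03,0,1],[0,0,0.03,0,1]],
  ],
)

```text
time: 18.73
tool_pos: [0.664, -0.0873, 0.2483]
ee_rot: [3.139, 0.001, 1.66]
wrist_force: [-5.9, 1.2, 16.4]
width: 0.0006
finger_force: 7.8
```

Call:
apply_moves(
  moves=[
    [[0,0,-0.3,0,1],[0,0,-0.9,0,0.5],[0,0,-0.9,0,0.5],[-0.5,0,-0.9,0,0.5],[-1.05,0,-0.9,0,0.5],[-1.05,0,-0.9,0,0.5],[-1.05,0,-0.9,0,0.5],[-1.05,0,-0.9,0,0.5]],
  ],
)

```text
time: 19.73
tool_pos: [0.6687, -0.1392, 0.2881]
ee_rot: [-3.141, -0.001, 1.66]
wrist_force: [0.4, 0.1, -0.6]
width: 0.0473
finger_force: 0.0
```

Run:
```python
from h import *
s=shot('wrist','w7.png'); o=telemetry.get_obs(); print(o['tool_pos'],o['ee_rot'],o['wrist_force'],o['width'])
```

```text
[ 0.66870658 -0.13899931  0.28835031] [-3.14110392e+00 -3.25499518e-04  1.66071840e+00] [ 0.293623   -0.56989927  0.11243307] 0.04681916686493939
```

View pics/w7.png

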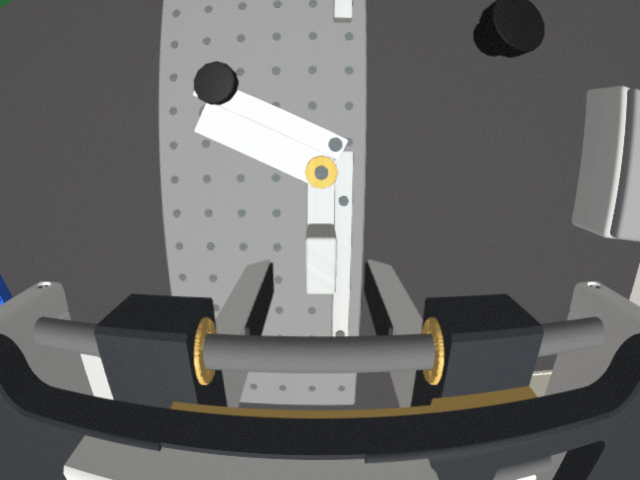

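The blade is flush on the clamped arm with the cap at (321,172), and the grip at (320,260) sits between the fingers. Regrasp, back off and lift.

Call:
apply_moves(
  moves=[
    [[-0.02,0,0.6,0,0.5],[-0.02,0,1.06,0,0.5],[-0.02,0,1.06,0,0.5],[-0.02,0,1.06,0,1],[-0.02,0,1.06,0,1],[-0.02,0,1.06,0,1],[-0.02,0,1.06,0,1],[-0.02,0,1.06,0,1],[-0.02,0,1.06,0,1],[-0.02,0,1.06,0,1]],
  ],
)

```text
time: 21.02
tool_pos: [0.6692, -0.1408, 0.2369]
ee_rot: [3.14, 0.001, 1.66]
wrist_force: [-0.2, 0.8, 4.2]
width: 0.0173
finger_force: 30.0
```

Call:
apply_moves(
  moves=[
    [[0,0,0,0,1],[-0.05,-0.02,-0.02,0,1],[-0.15,-0.06,-0.04,0,1],[-0.3,-0.15,-0.3,0,1],[-0.3,-0.15,-0.8,0,1],[-0.3,-0.2,-1.2,0,1],[-0.3,-0.3,-1.2,0,1]],
  ],
)

```text
time: 21.9
tool_pos: [0.6552, -0.1577, 0.2979]
ee_rot: [3.138, 0.002, 1.659]
wrist_force: [1.0, -0.1, -5.5]
width: 0.0175
finger_force: 30.0
```

Call:
apply_moves(
  moves=[
    [[0,-0.12,-1,0,1],[0.5,-0.12,-1.2,0,1],[1.2,-0.12,-1.2,0,1],[2,-0.12,-1.2,0,1],[2.8,-0.12,-1.2,0,1],[3.6,-0.12,-1,0,1],[4.27,-0.12,-0.4,0,1],[4.27,-0.12,0,0,1],[4.27,-0.12,0,0,1],[4.27,-0.12,0,0,1]],
  ],
)

```text
time: 23.15
tool_pos: [0.6305, 0.0545, 0.2961]
ee_rot: [3.141, 0.0, 1.659]
wrist_force: [0.3, -0.6, -4.5]
width: 0.0179
finger_force: 30.0
```

Run:
```python
from h import *
s=shot('wrist','w8.png'); o=telemetry.get_obs(); print(o['tool_pos'],o['ee_rot'],o['wrist_force'],o['width'])
import pickle; pickle.dump((s,o),open('w8.pkl','wb'))
```

```text
[0.63068194 0.05430938 0.29691105] [3.13932476e+00 5.45748138e-04 1.65854571e+00] [ 0.52430769 -0.79817191 -4.96752207] 0.017809464264332057
```

View pics/w8.png

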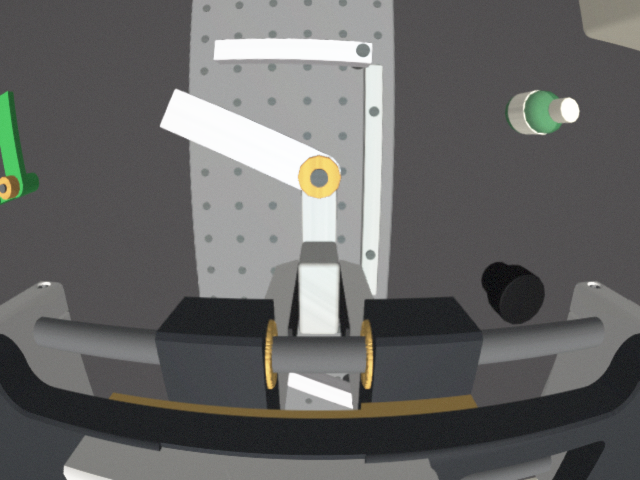

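The wrist view shows the bevel with cap at (319,177), the blade's outer tip corner at (177,90), the free arm from (215,58) to (363,62), and its rail's inner edge at x≈366.

Run:
```python
from h import *
import pickle; s,o=pickle.load(open('w8.pkl','rb'))
P,c,d,r=edge(s,90,285,345,380,.024); d=d*np.sign(d[1]);psi=np.arctan2(-d[0],d[1]);print(P[::4],'psi deg',np.degrees(psi),r)
P,c2,d2,r2=edge(s,50,80,225,345,.042,vert=False);print(P[::4],r2);d2=d2*np.sign(-d2[0])
X=np.array([np.cos(psi),np.sin(psi)]);Y=np.array([-X[1],X[0]])
print('copy deg',np.degrees(np.arctan2(d2@Y,-d2@X)))
pv=c2+(((c-c2)@X-.004)/(d2@X))*d2; u=.297-.2366+.012
tip,a,b=cast(s,[(177,90),(174,91),(300,147)],u+.025,True)[:,:2]; cap=cast(s,[(319.5,177)],u+.037,True)[0,:2]
e=(tip-cast(s,[(318,153)],u+.025,True)[0,:2]);print('blade deg',np.degrees(np.arctan2(e@Y,-e@X)))
print('cap to rail face -9mm:',(c-cap)@X-.009,'cap y rel pivot',(cap-pv)@Y)
print('tip gap Y',((c2+d2*((tip-c2)@X)/(d2@X))-tip)@Y)
th=np.radians(25.16-0); yb=-(.0105-.005*np.sin(th))/np.cos(th); 
print('slide to flush',yb-(cap-pv)@Y, 'tool psi',np.degrees(o['ee_rot'][2])-90)
```

```text
[(np.float64(365.5), np.int64(90)), (np.float64(364.5), np.int64(160)), (np.float64(362.5), np.int64(231))] psi deg 4.9667063 0.005749294765189986
[(np.int64(225), np.float64(59.5)), (np.int64(268), np.float64(58.5)), (np.int64(312), np.float64(59.5))] 0.0003007747761270158
copy deg 2.5691142
blade deg 25.656457517915033
cap to rail face -9mm: 0.02174539191332836 cap y rel pivot -0.0672153771886848
tip gap Y 0.02737684909103311
slide to flush 0.05796331697964696 tool psi 5.027669430954617
```

Call:
apply_moves(
  moves=[
    [[0,0.35,0,0,1],[0,0.35,0.4,0,1],[0,0.35,0.8,0,1],[0,0.35,1.1,0,1],[0,0.35,1.16,0,1],[0,0.35,1.18,0,1],[0,0.35,1.18,0,1]],
  ],
)

```text
time: 24.08
tool_pos: [0.6477, 0.0568, 0.2367]
ee_rot: [3.141, 0.0, 1.66]
wrist_force: [-0.0, 0.4, -4.5]
width: 0.018
finger_force: 30.0
```

Call:
apply_moves(
  moves=[
    [[0,0,0.01,0,1],[0,0,0.02,0,1],[0,0,0.02,0,1]],
  ],
)

```text
time: 24.45
tool_pos: [0.6478, 0.0567, 0.2364]
ee_rot: [3.141, 0.0, 1.66]
wrist_force: [-1.5, 0.3, -2.0]
width: 0.0179
finger_force: 30.0
```

Contact with the board. Now move to the rail, then slide.

Call:
apply_moves(
  moves=[
    [[0,0.03,0,0,1],[0,0.06,0,0,1],[0,0.08,0,0,1],[0,0.09,0,0,1],[0,0.09,0,0,1]],
  ],
)

```text
time: 25.08
tool_pos: [0.6521, 0.0571, 0.2364]
ee_rot: [-3.141, 0.0, 1.66]
wrist_force: [-4.7, -1.3, 4.0]
width: 0.0174
finger_force: 30.0
```

Call:
apply_moves(
  moves=[
    [[0.1,0,0,0,1],[0.2,0,0,0,1],[0.3,0,0,0,1],[0.4,0,0,0,1],[0.48,0,0,0,1],[0.48,0,0,0,1]],
  ],
)

```text
time: 25.82
tool_pos: [0.6502, 0.079, 0.2366]
ee_rot: [3.141, 0.005, 1.658]
wrist_force: [-4.9, -6.2, 4.4]
width: 0.0177
finger_force: 30.0
```

Call:
apply_moves(
  moves=[
    [[0.06,0,0,0,1],[0.12,0,0,0,1],[0.18,0,0,0,1],[0.24,0,0,0,1],[0.3,0,0,0,1],[0.36,0,0,0,1],[0.42,0,0,0,1],[0.48,0,0,0,1],[0.54,0,0,0,1],[0.54,0,0,0,1]],
  ],
)

```text
time: 27.08
tool_pos: [0.6479, 0.1056, 0.2366]
ee_rot: [3.141, 0.006, 1.658]
wrist_force: [-4.4, -7.5, 4.0]
width: 0.0179
finger_force: 30.0
```

Call:
apply_moves(
  moves=[
    [[0.04,0,0,0,1],[0.08,0,0,0,1],[0.12,0,0,0,1],[0.12,0,0,0,1]],
  ],
)

```text
time: 27.58
tool_pos: [0.6474, 0.1115, 0.2366]
ee_rot: [3.141, 0.006, 1.658]
wrist_force: [-3.6, -8.2, 5.2]
width: 0.018
finger_force: 30.0
```

Run:
```python
from h import *
s=shot('wrist','w9.png')
im=cv2.imread('pics/w9.png')[0:220,140:400]
cv2.imwrite('pics/w9c.png',cv2.resize(im,None,fx=3,fy=3,interpolation=cv2.INTER_CUBIC))
```

```text
(no output)
```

View pics/w9c.png

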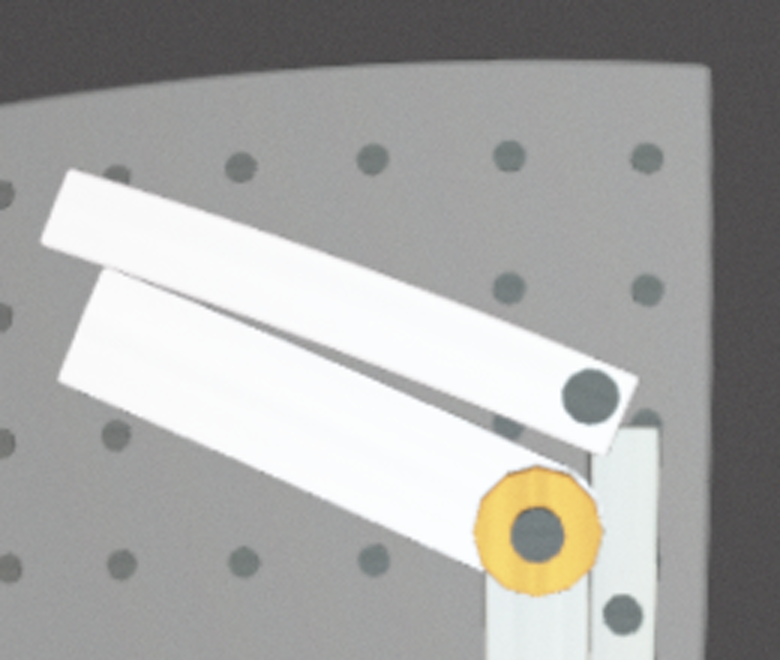

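The arm rides on the blade tip at (105,268), with a wedge of about 2.5° opening toward the pivot at (590,460), so about 3.5–4 mm remain. I notice that makes 11 pictures viewed, one over the limit, so from here I'll use numbers only.

Call:
apply_moves(
  moves=[
    [[0.02,0,0,0,1],[0.04,0,0,0,1],[0.05,0,0,0,1],[0.05,0,0,0,1]],
  ],
)

```text
time: 28.12
tool_pos: [0.6472, 0.1138, 0.2366]
ee_rot: [3.141, 0.006, 1.658]
wrist_force: [-4.1, -9.3, 4.7]
width: 0.0179
finger_force: 30.0
```

```bash
python3 wedge.py | sed 's/, (171.*//'
```

```text
[0.64723477 0.11378531 0.23658817] [-4.08456853 -7.7818951   4.6015226 ]
190 []
202 []
214 [(104, 193)]
226 [(109, 180)]
238 [(113, 211), (114, 174)]
250 [(118, 193), (119, 168), (120, 206)]
262 [(123, 200), (124, 168), (125, 190)]
274 [(128, 203), (129, 166), (130, 167)]
286 [(133, 209), (134, 162), (135, 167)]
298 [(138, 213), (139, 171), (140, 164), (141, 185), (174, 212)]
310 [(144, 162), (145, 128), (146, 144), (147, 209)]
322 [(149, 189), (150, 167), (151, 166), (152, 178)]
334 [(133, 123), (134, 124), (135, 123), (136, 128), (137, 128), (138, 126), (139, 124), (140, 123), (141, 122), (154, 214), (155, 169), (156, 161), (157, 163), (158, 167), (159, 201)]
```

Call:
apply_moves(
  moves=[
    [[0.01,0,0,0,1],[0.02,0,0,0,1],[0.025,0,0,0,1],[0.025,0,0,0,1]],
  ],
)

```text
time: 28.68
tool_pos: [0.6471, 0.115, 0.2366]
ee_rot: [3.141, 0.006, 1.658]
wrist_force: [-4.1, -8.4, 4.2]
width: 0.018
finger_force: 30.0
```

Call:
apply_moves(
  moves=[
    [[0.006,0,0,0,1],[0.01,0,0,0,1],[0.01,0,0,0,1]],
  ],
)

```text
time: 29.05
tool_pos: [0.6471, 0.1155, 0.2366]
ee_rot: [3.141, 0.006, 1.658]
wrist_force: [-4.5, -8.2, 5.1]
width: 0.0176
finger_force: 30.0
```

```bash
python3 wedge.py | sed 's/, (171.*//'
```

```text
[0.64710338 0.11547053 0.23663285] [-3.56127571 -8.85961211  4.63506373]
190 []
202 []
214 []
226 []
238 []
250 []
262 []
274 []
286 []
298 [(174, 211)]
310 []
322 [(152, 214)]
334 [(137, 122), (138, 120), (139, 121), (140, 125), (141, 124), (142, 126), (143, 127), (144, 124), (145, 125), (158, 191), (159, 188)]
```

Call:
apply_moves(
  moves=[
    [[0.006,0,0,0,1],[0.006,0,0,0,1]],
  ],
)

```text
time: 29.35
tool_pos: [0.6471, 0.1157, 0.2366]
ee_rot: [3.141, 0.006, 1.658]
wrist_force: [-4.2, -8.5, 5.1]
width: 0.0179
finger_force: 30.0
```

Call:
apply_moves(
  moves=[
    [[0.005,0,0,0,1],[0.005,0,0,0,1]],
  ],
)

```text
time: 29.6
tool_pos: [0.6471, 0.1158, 0.2366]
ee_rot: [3.141, 0.007, 1.658]
wrist_force: [-3.7, -9.7, 5.3]
width: 0.0179
finger_force: 30.0
```

```bash
python3 wedge.py | sed 's/, (171.*//' | egrep '^\[|286|310|322|334'
```

```text
[0.64706899 0.11579357 0.23659736] [-4.0334599  -9.17926302  4.15597625]
286 []
310 []
322 []
334 [(138, 123), (139, 123), (140, 122), (141, 126), (142, 124), (143, 126), (144, 126), (145, 123), (159, 198)]
```

Call:
apply_moves(
  moves=[
    [[0,0,0,0,0.6],[0,0,0,0,0.6],[0,0,0,0,0.6],[0,0,0,0,0.6],[0,0,-0.3,0,0.6],[0,0,-0.7,0,0.6],[0,0,-1.1,0,0.6],[0,0,-1.1,0,0.6],[0,0,-1.1,0,0.6]],
  ],
)

```text
time: 30.78
tool_pos: [0.6466, 0.1186, 0.2908]
ee_rot: [3.141, 0.0, 1.66]
wrist_force: [0.1, -0.2, 0.3]
width: 0.0375
finger_force: 0.0
```

Run:
```python
from h import *
s=shot('wrist','w10.png'); im=s['image']; o=telemetry.get_obs(); print(o['tool_pos'],o['width'],o['wrist_force'])
hsv=cv2.cvtColor(im,cv2.COLOR_RGB2HSV)
m=((hsv[...,1]>100)&(hsv[...,0]>12)&(hsv[...,0]<32)).astype(np.uint8);m[:130]=0;m[215:]=0;m[:,:290]=0;m[:,350:]=0
v,u=np.nonzero(m);print('cap',(u.min()+u.max())/2,(v.min()+v.max())/2)
g=im.min(2)
for y in (195,205,215): print(y,''.join('#' if a>215 else '+' if a>180 else '.' for a in g[y,290:370]))
# arm upper (back) edge: first bright from top; blade lower edge: last bright
A=[];B=[]
for x in range(225,300,5):
    r=np.nonzero(g[20:200,x]>205)[0]+20; A.append((x,r.min())); B.append((x,r.max()))
for P,z in((A,.042),(B,.037)):
    W=cast(s,P,z,True)[:,:2]; vx,vy,_,_=cv2.fitLine(W.astype(np.float32),cv2.DIST_HUBER,0,1e-4,1e-4).ravel(); print('angle deg to rail',np.degrees(np.arctan2(vy,vx))*-1+5.0)
print([len(np.nonzero((g[a[1]+2:b[1]-1,a[0]]<205))[0]) for a,b in zip(A,B)])
```

```text
[0.64643063 0.11862302 0.28993888] 0.03758965568333586 [-0.86544333 -1.29788437 -0.55315245]
cap 319.5 175.5
195 ................+#########################++################+...................
205 ................+##########################+##+..........###....................
215 ................+###########################################....................
angle deg to rail 25.124159
angle deg to rail 25.401985
[0, 0, 0, 0, 0, 0, 0, 0, 0, 0, 0, 0, 0, 0, 0]
```

```bash
python3 -c "
from bench import ticket
print(ticket.close_job())"
```

```text
the job is handed in; nothing more can be done
None
```

The job is handed in with no verdict returned: the locked bevel lies in the free arm's corner, stock on the rail and blade flush on the arm, with the free arm at about 25.1° against 25.2° for the clamped arm; I viewed 11 pictures, one over the limit of 10.

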